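Reseat the door shelf of a bench fridge

TASK

The multimeter lying in front of the small fridge is in the way of its door: move it onto the rubber mat and lay it flat there, display up, beside the circuit board. Then swing the fridge door gently open by its handle to about a right angle, and press the shelf on the inside of the door, which has sprung up off its two clips, straight down at both ends until it is fully home. Leave the door open, do not let it hit the meter, and leave the other things on the bench undisturbed.

Things in the scene. Friction and masses are not known exactly. Their poses are not given: they have to be found in the camera images.
- fridge: small white bench fridge, 200 mm wide, 280 mm high (a hinge strap adds 6 mm), does not move. Origin: centre of its underside on the bench; -x points out of the door side, y across, z up. Cabinet without door: x -86 to +131, y -100 to +100 mm. The door hangs on the +y side (left-hand for someone facing it) and swings out to -x. Nothing stands on the fridge
- door_pin (a point): upper end of the door's upright hinge axis, at fridge x -112, y 85, height 275 mm. Its axes are those of the fridge
- fridge_door (a joint): door angle in rad: 0 closed, grows as the door opens, stop at 2.0; seen from above the door turns clockwise as it opens. It needs some 2 N at the handle and stays where it is left. No latch
- door_leaf: the white door, 35 mm thick, from 20 to 275 mm above the bench. Origin on the hinge axis at bench height; turns with the door: x out of the inner face (outer face at x -17.5, inner liner at +23.5 mm), -y from hinge to free edge (leaf spans y +15 to -185 mm), z up. With the door shut its axes are those of the fridge
- door_handle: upright round steel bar, 14 mm in diameter, 118 mm long (height 150 to 268 mm), on the door's outer face near its free edge; origin and axes of door_leaf; bar axis at door_leaf x -57.5, y -155 mm, 33 mm free between bar and door. Two 10 mm posts at heights 168 and 246 mm join it to the door. The upper end is free and can be pinched from above
- handle_top (a point): centre of the upper end of the handle bar, height 268 mm; axes of door_leaf
- door_shelf: open white plastic shelf on the door's inner face, 126 mm long (its y, along the door), 55 mm deep (x), 70 mm high; origin: centre of its underside, z up. Fully home: origin at door_leaf x 49, y -85, height 165 mm, rim at 235 mm, 40 mm below the door's upper edge. Each end has a flat ledge on top, 16 mm (y) by 55 mm (x), to press on; a clip holds each end
- shelf_hinge_side (a point): middle of the top of the end ledge nearest the door hinge (door_shelf y +55 mm); at door_leaf x 49, y -30, height 235 mm when fully home
- shelf_handle_side (a point): middle of the top of the end ledge nearest the door's free edge (door_shelf y -55 mm); at door_leaf x 49, y -140, height 235 mm when fully home
- lift_hinge_side (a joint): how far the hinge-side end of the shelf has risen out of its clip, as an angle in rad about the other clip, 126 mm away: 0 fully home (hard stop), 0.1 is 12 mm up. Pressing down with about 8 N on that end moves it, it stays where it is left
- lift_handle_side (a joint): the same for the handle-side end of the shelf: 0 fully home (hard stop), 0.1 is 12 mm up, about 8 N on that end
- meter: compact multimeter lying on its back, 145 mm long (its x), 62 mm wide (its y), 38 mm thick (a flat dial adds 7 mm), 0.2 to 0.4 kg; origin: centre of its underside, z out of its face. It lies on the bench in the sweep of the door
- mat: flat black rubber mat on the bench, fixed, 200 mm (its x) by 300 mm (its y), 4 mm thick; origin: centre of its underside
- board: control circuit board in an open white plastic carrier, 150 mm (its x) by 70 mm (its y), up to 28 mm high, lying across the mat anywhere along the mat's length; origin: centre of its underside. To be left alone
- bottle: white bottle of contact cleaner with a black cap, 64 mm in diameter, 190 mm tall, standing on the bench beyond the door's swing; origin: centre of its foot. To be left alone
- basket: white wire freezer basket, 170 x 110 x 80 mm, standing on the bench; origin: centre of its underside. To be left alone
- screwdriver: screwdriver lying on the bench, 180 mm long along its x; to be left alone
Things that resemble listed ones, but are neither listed nor needed, are in the scene too. Leave any green or pink look-alike of the meter alone.

How it is judged:
By the outcome, as a careful person would: the job done as asked, in the order asked, and still so for the second after the job is handed in, with the robot touching nothing.
It also fails if it takes over 70 s, if anything falls off the work surface, if the arm or the gripper's body presses on something with over 40 N, if the wrist force passes 120 N, or if a joint passes its speed limit or range.

ROBOT

A 6-joint arm with a two-finger parallel gripper is mounted at the origin on the work surface. World frame = base frame: x ahead of the robot, y to its left, z up, the work surface at z = 0. Lengths are in m, angles in degrees, forces in N, time in s.
With the tool pointing down it reaches from about 0.4 to 0.825 m from the base axis. Payload 7 kg.
Tool frame: the origin (TCP) lies at the very end of the fingers, on their centre line; the grasp point (between the pads) lies 19 mm behind it (ctrl.grip_point_offset is the distance from the TCP to the grasp point, in m); x points along the fingers, z is the direction in which the jaws open and shut, and the axes are right-handed (so a half turn about x gives the same grasp; the last joint's range is limited). The gripper opens to 88 mm and grips with 3 to 60 N. Pads are 19 mm wide; open, the fingers measure 130 mm over their backs; the gripper's body (78 mm by 193 mm) begins 47 mm behind the grasp point.
Start: joints at [16.507, 20.546, 0.682, 0, -70.136, -16.507], TCP at [0.675, -0, 0.227] pointing down, gripper open.
Joint ranges: [-176.03, 176.03], [-82.01, 121.73], [-58.28, 71.71], [-173.87, 95.51], [-174.79, -0.11], [-173.66, 173.66]. Speed limits (degrees/s): [136.94, 136.94, 172.46, 180, 180, 180].

INTERFACE

Orientations are given as [roll, pitch, yaw] about the fixed x, y, z axes, in that order (R = Rz(yaw) Ry(pitch) Rx(roll)).
In Python, from plant import get_obs, snapshot, calibration, close_job, ctrl gives the robot as it stands.
- The arm moves only by the tool move_arm, never from a script. Its argument "commands" is a list that holds one entry, the list of rows, each a list of 4 numbers: the shift along the tool's x, y, z in cm, then the turn about the tool's x in rad. In form: [[[dx, dy, dz, spin], ...]]. A call has 1 to 8 rows; each row shifts and turns the commanded pose from where the row before left it, along the tool's axes as they then stand; what a row does not reach is not made up. A row lasts 1/10 s, in which the tool goes at most 50 mm and 8.59 degrees, less where a joint would pass 70% of its speed; a pose out of reach is approached as far as the arm can. A call with a gripper value outside its range is refused whole. "jaw" is the finger opening in cm, from 0 to 8.76, set as the call begins (left out, the last holds). The fingers move at their own pace and stop on an object; the grip force is fixed at half the most. Time passes only in rows, so rows that do not move let the fingers close. It gives the time, the measured TCP pose, the force and the opening at its end, in the units of the state.
- get_obs(): the state, without advancing time (a new reading comes with each control period).
- snapshot(name): name is "scene" or "side" or "wrist"; returns (picture, depth): 400x640x3 uint8, red, green, blue; 400x640 float32, m along the optical axis (not along the pixel's ray), 0 where there is no reading.
- calibration(name): a dict with "mtx" (3x3 intrinsics, pixels), "k1" (the pictures are not rectified: a ray, as slopes to the right and down, at radius r is drawn at 1 + k1 r^2 times it, then the intrinsics apply), "T" (4x4, takes a point from camera to world coordinates); the wrist camera has in their place "tool_from_camera" (4x4, takes a point from camera to tool coordinates, whose origin is the TCP and whose axes are the tool frame's). Camera axes: x right, y up, looking along -z (the intrinsics and any distortion apply to the point x, -y, -z); pixel columns grow to the right and rows downward; lengths in m; the calibration is good to about 2 mm. A picture is of the moment at which its call begins: read the wrist's pose just before it. calibration takes no time and is no camera call.
- close_job(): hands the job in, once; it reports no verdict.
The state is a dict: "clock": time; "joint_pos": joint angles; "qvel": joint speeds; "tau": joint torques, N m; "tool_pos": TCP position; "orientation": TCP orientation; "force": force on the tool from outside, world axes, zero at the start; "moment": the same for the moment, N m; "opening": finger opening in m.
Only numpy, scipy, OpenCV 4.12 (cv2) and the standard library are available. Lean on these libraries where they do the work, as an engineer would, in place of code of your own. Each camera call takes 0.05 s, during which the arm holds its last target. There are 200 camera calls.

## Working session

There is one attempt and no reset: what is moved stays moved. The work goes in short steps, Python scripts to look and compute and a tool call to move; the robot and the scene stay as the last step left them, time stands still between calls to the robot, and variables do not carry over. Pictures are saved under pics/ and viewed, about 8 in all and at most 12, crops included, and the job is handed in when it is done.

Besides the shell and the picture viewer there is one more tool, called after ">>>" as a command line: name --argument value ..., lists and objects as JSON in quotes. move_arm: Moves the arm, as the interface text tells. Its arguments: {"type":"object","properties":{"commands":{"type":"array"},"jaw":{"type":"number"}},"required":["commands"]}

```bash
mkdir -p pics; ls; cat > h.py <<'E'
import numpy as np, cv2
from plant import get_obs, snapshot, calibration, close_job, ctrl
from scipy.spatial.transform import Rotation as R
def toolT():
    o=get_obs(); T=np.eye(4); T[:3,:3]=R.from_euler('xyz',o['orientation'],degrees=True).as_matrix(); T[:3,3]=o['tool_pos']; return T
def grab(name,f):
    T=toolT() if name=='wrist' else None
    p,d=snapshot(name); c=calibration(name)
    Tc=T@np.array(c['tool_from_camera']) if name=='wrist' else np.array(c['T'])
    cv2.imwrite(f'pics/{f}.png',p[:,:,::-1]); np.savez(f'pics/{f}.npz',p=p,d=d,T=Tc,K=c['mtx'],k1=c['k1'])
    return cloud(f)
def cloud(f):
    z=np.load(f'pics/{f}.npz'); K=z['K'];d=z['d'];h,w=d.shape
    u,v=np.meshgrid(np.arange(w),np.arange(h))
    a=(u-K[0,2])/K[0,0]; b=(v-K[1,2])/K[1,1]
    x,y=a.copy(),b.copy()
    for _ in range(10):
        s=1+float(z['k1'])*(x*x+y*y); x,y=a/s,b/s
    P=np.stack([x*d,-y*d,-d],-1)@z['T'][:3,:3].T+z['T'][:3,3]
    P[d==0]=np.nan
    return z['p'],P
E
python3 - <<'E'
from h import *
print(get_obs()); print(ctrl, ctrl.grip_point_offset)
grab('scene','s0'); grab('side','d0')
a=cv2.imread('pics/s0.png')
cv2.imwrite('pics/s0b.png',cv2.resize(a,(800,500)))
for n in('scene','side'): print(np.round(calibration(n)['T'],2))
E
```

```text
pics
{'clock': 0.0, 'joint_pos': array([ 1.65072050e+01,  2.05910989e+01,  6.32535703e-01, -1.94442954e-02,
       -7.01354623e+01, -1.65067967e+01]), 'qvel': array([-0.07946977, -0.05791212, -0.00052745,  0.07015121, -0.11290977,
        0.01883386]), 'tau': array([-8.00930356e-04, -5.82726967e+01,  2.93058443e+01,  6.99745238e+00,
        6.93249181e-03, -2.06530804e-04]), 'tool_pos': array([ 6.74502762e-01, -3.01093976e-05,  2.25619203e-01]), 'orientation': array([   5.50706133,   89.90421359, -174.49915249]), 'force': array([-0.8376843 , -0.05566323,  0.26663623]), 'moment': array([ 0.01679284, -0.0253129 , -0.0177923 ]), 'opening': 0.08753882295058424}
<Robot object at 0x7fcb9cf63e00> 0.0188
[[-0.19 -0.75  0.64  1.16]
 [ 0.98 -0.14  0.13  0.05]
 [-0.01  0.65  0.76  0.92]
 [ 0.    0.    0.    1.  ]]
[[ 0.52  0.6  -0.6  -0.27]
 [-0.85  0.38 -0.36 -0.54]
 [ 0.01  0.7   0.71  1.14]
 [ 0.    0.    0.    1.  ]]
```

View pics/s0b.png

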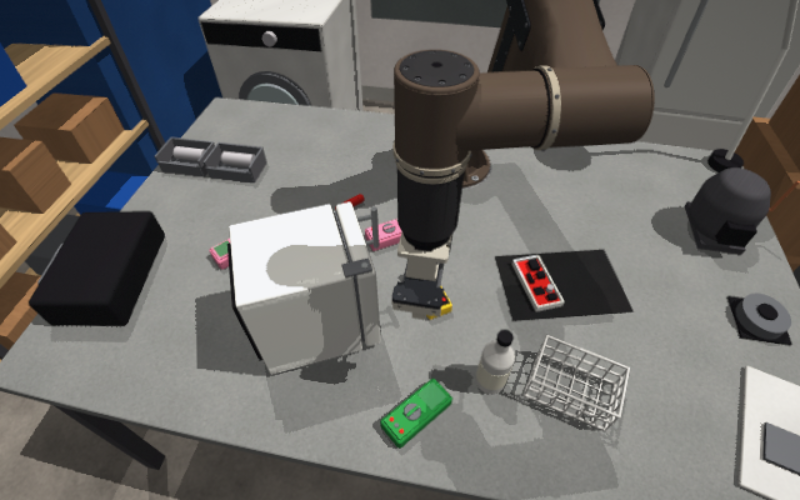

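View pics/d0.png

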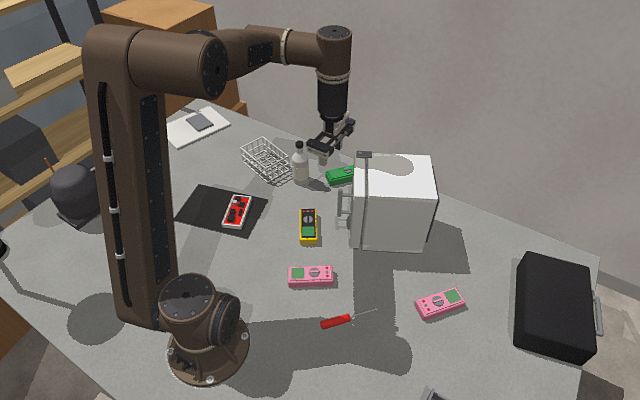

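The scene view shows the fridge at (300,290), its door facing +y with the hinge strap at (357,267). It also shows the mat (565,285), the red board (538,283), the bottle (497,360) and the basket (580,380). The side view shows the yellow meter at (309,226), with pink and green look-alikes around it.

```bash
python3 - <<'E'
from h import *
for f in('s0','d0'):
    p,P=cloud(f); print('==',f); hsv=cv2.cvtColor(p,cv2.COLOR_RGB2HSV)
    H,S,V=[hsv[...,i].astype(int) for i in range(3)]
    ok=~np.isnan(P[...,0])&(P[...,0]>0.2)&(P[...,0]<1.1)&(abs(P[...,1])<.6)
    z=P[...,2]
    def rep(n,m,show=1):
        m=(ok&m).astype(np.uint8); k,l,st,_=cv2.connectedComponentsWithStats(m)
        for i in range(1,k):
            if st[i,4]<60: continue
            q=P[l==i]; r=cv2.minAreaRect((q[:,:2]*1000).astype(np.float32))
            print(n,st[i,4],'ctr',np.round(r[0],1),'size',np.round(r[1],1),'ang',round(r[2],1),'z',np.round(np.percentile(q[:,2],[2,50,98]),3))
    rep('fridgetop',(z>.27)&(z<.284)&(S<60))
    rep('yellow',(H>20)&(H<35)&(S>120))
    rep('yellowall',(H>20)&(H<35)&(S>120)&(z>.03))
    rep('red',((H<8)|(H>172))&(S>150)&(V>80)&(z>0.005))
    rep('green',(H>45)&(H<80)&(S>120)&(z>0.02))
    rep('pink',(H>150)&(H<175)&(S>60)&(z>0.02))
    rep('mat',(V<50)&(z<.012)&(z>-0.005)&(P[...,1]>0))
    rep('tall',(z>.03)&(z<.27)&(P[...,0]>.6)&(P[...,1]>-.05))
    rep('board',(z>.009)&(z<.035)&(P[...,1]>.05)&(P[...,0]<.75))
a=cv2.imread('pics/d0.png')[130:300,170:450]
cv2.imwrite('pics/d0c.png',cv2.resize(a,None,fx=2.8,fy=2.8,interpolation=cv2.INTER_CUBIC))
E
```

```text
== s0
fridgetop 754 ctr [ 604.1 -145.3] size [198.5  39.2] ang 26.4 z [0.271 0.276 0.279]
fridgetop 5796 ctr [ 663.1 -259.3] size [202.  205.2] ang 27.9 z [0.274 0.281 0.284]
yellow 83 ctr [635.7  45.9] size [ 22.9 267.2] ang 89.6 z [0.006 0.033 0.325]
red 65 ctr [ 238.5 -255.8] size [22.9 44.6] ang 51.2 z [0.015 0.025 0.03 ]
red 342 ctr [436.2 260.5] size [139.3  58.5] ang 22.0 z [0.015 0.019 0.029]
green 1278 ctr [820.2  18.5] size [ 63.1 143.6] ang 49.9 z [0.024 0.039 0.045]
pink 269 ctr [513.6 -98.8] size [398.8  60.3] ang 11.3 z [0.021 0.039 0.349]
pink 112 ctr [ 583.8 -469.7] size [269.3  31.6] ang 50.1 z [0.022 0.034 0.252]
mat 3532 ctr [422.1 322.1] size [199.8 298.3] ang 15.0 z [0.002 0.006 0.01 ]
tall 1017 ctr [721.1 159.8] size [62.7 57.5] ang 77.5 z [0.034 0.125 0.193]
tall 1183 ctr [707.9 331.1] size [175.5 118.9] ang 74.3 z [0.035 0.068 0.084]
tall 1392 ctr [819.6  19.1] size [ 62.3 145.7] ang 51.2 z [0.031 0.039 0.046]
board 1012 ctr [431.9 262.9] size [165.  91.] ang 22.8 z [0.011 0.021 0.034]
board 102 ctr [734.5 155.6] size [63.6 29.4] ang 76.7 z [0.011 0.022 0.035]
[... 637 characters left out ...]
0.044]
pink 660 ctr [ 465.8 -518.9] size [ 63.4 148.8] ang 50.2 z [0.021 0.036 0.044]
mat 69 ctr [438.3 308.4] size [174.5  52.1] ang 9.9 z [-0.     0.003  0.008]
mat 196 ctr [371.3 344.5] size [116.8 222.3] ang 14.4 z [-0.002  0.003  0.008]
mat 69 ctr [453.2 218.3] size [151.7  13.3] ang 22.6 z [-0.002  0.003  0.007]
tall 458 ctr [705.8 329.2] size [185.2 120.1] ang 73.5 z [0.033 0.058 0.084]
tall 503 ctr [706.3 156.4] size [53.  61.9] ang 3.8 z [0.033 0.109 0.191]
tall 288 ctr [804.3  24.3] size [ 63.  115.1] ang 48.1 z [0.031 0.038 0.045]
board 74 ctr [701.5 146. ] size [33.3 63.4] ang 46.4 z [0.01  0.023 0.035]
board 619 ctr [437.8 258.1] size [154.2  73.4] ang 25.4 z [0.011 0.019 0.033]
```

View pics/d0c.png

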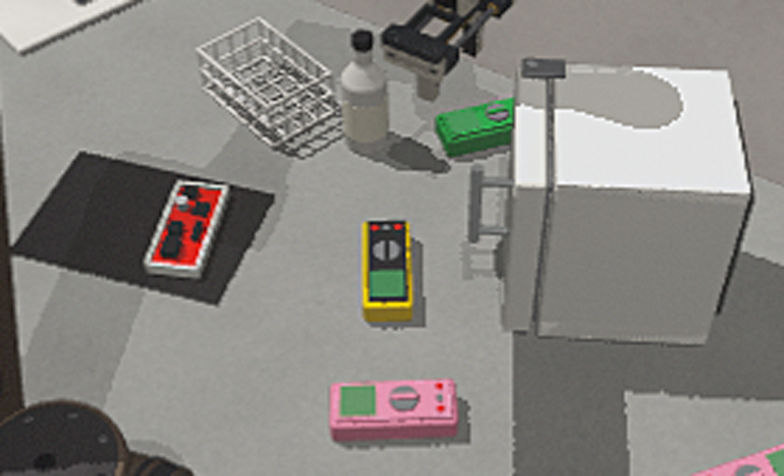

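The meter is at about (512,-7) mm, its long axis near 35°. The board is on the -y side of the mat, so the +y half is free. Next I check the tool axes and work out the first approach.

```bash
cat >> h.py <<'E'
def plan(p,zang,quiet=False):
    """shift (cm, tool axes as now) to p (m) and spin (rad) so that tool z lies along world angle zang (mod 180, near)"""
    T=toolT(); s=T[:3,:3].T@(np.array(p)-T[:3,3])*100
    a=np.degrees(np.arctan2(T[1,2],T[0,2])); d=(zang-a+90)%180-90
    print('tcp',np.round(T[:3,3]*1000,1),'zang',round(a,1),'shift cm',np.round(s,2),'spin rad',round(-np.radians(d),3),'deg',round(d,1))
E
python3 - <<'E'
from h import *
T=toolT(); print(np.round(T[:3,:3],3)); print(np.round(calibration('wrist')['tool_from_camera'],3))
plan([.512,-.007,.20],125)
E
```

```text
[[-0.002 -0.    -1.   ]
 [-0.    -1.     0.   ]
 [-1.     0.     0.002]]
[[ 0.     0.248 -0.969 -0.158]
 [ 0.001  0.969  0.248  0.066]
 [ 1.    -0.001 -0.     0.   ]
 [ 0.     0.     0.     1.   ]]
tcp [ 6.745e+02 -1.000e-01  2.257e+02] zang 180.0 shift cm [ 2.59  0.7  16.25] spin rad 0.96 deg -55.0
```

>>> move_arm --commands '[[[0,0.2,4.06,0],[0,0.2,4.06,0],[0,0.2,4.06,0],[0,0.1,4.07,0],[0,0,0,0.12],[0,0,0,0.12],[0,0,0,0.12],[0,0,0,0.12]]]' --jaw 8.76

```text
clock: 0.9
tool_pos: [0.5121, -0.007, 0.2265]
orientation: [8.7, 90.0, 160.9]
force: [0.9, 0.8, -0.2]
opening: 0.0875
```

>>> move_arm --commands '[[[0,0,0,0.12],[0,0,0,0.12],[0,0,0,0.12],[0,0,0,0.12],[0,0,0,0],[0,0,0,0]]]'

```text
clock: 1.5
tool_pos: [0.5123, -0.007, 0.2264]
orientation: [57.9, 90.0, -176.9]
force: [-0.2, -0.1, -0.1]
opening: 0.0875
```

```bash
python3 - <<'E'
from h import *
p,P=grab('wrist','w1'); hsv=cv2.cvtColor(p,cv2.COLOR_RGB2HSV); H,S=hsv[...,0],hsv[...,1]
z=P[...,2]
m=((z>.025)&(z<.055)&(np.hypot(P[...,0]-.512,P[...,1]+.007)<.1)).astype(np.uint8)
q=P[m>0]; r=cv2.minAreaRect((q[:,:2]*1000).astype(np.float32)); print(r,np.percentile(q[:,2],[2,50,98]))
b=(hsv[...,0]>20)&(H<35)&(S>120)&(z>.01)&(z<.06); q=P[b]; print(cv2.minAreaRect((q[:,:2]*1000).astype(np.float32)),len(q))
plan([.512,-.007,.20],125)
E
```

```text
((516.0420532226562, -4.8379669189453125), (145.02114868164062, 60.988101959228516), 34.09332275390625) [0.03050786 0.03846109 0.04450682]
((515.16357421875, -5.409446716308594), (142.92422485351562, 60.854854583740234), 34.090797424316406) 1649
tcp [512.4  -7.  226.4] zang 125.2 shift cm [2.64 0.03 0.02] spin rad 0.003 deg -0.2
```

View pics/w1.png

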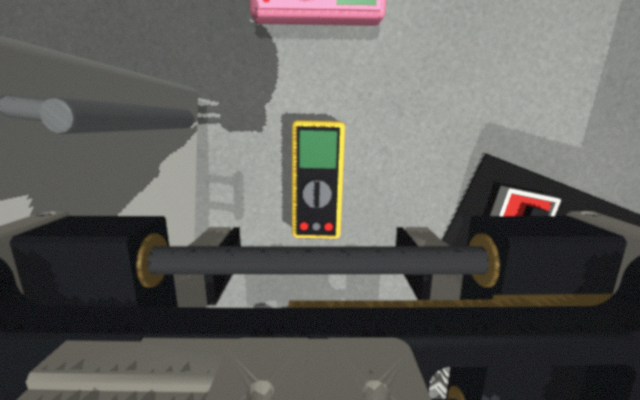

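The wrist view shows the yellow meter at (318,180), well aligned with the jaws. The handle top is at (57,115), with its posts visible. I'll go down to the meter and measure the handle top from the same picture.

```bash
python3 - <<'E'
from h import *
plan([.515,-.005,.012],124.1)
p,P=cloud('w1'); z=P[...,2]
m=(z>.262)&(z<.275)&(np.hypot(P[...,0]-.509,P[...,1]+.124)<.03); q=P[m]; print('handle top',len(q),q.mean(0),q.min(0),q.max(0))
q=P[95:135,35:85].reshape(-1,3); q=q[q[:,2]>.24]; print(np.median(q,0),len(q))
E
```

```text
tcp [512.4  -7.  226.4] zang 125.2 shift cm [ 2.144e+01 -3.400e-01  1.000e-02] spin rad 0.019 deg -1.1
handle top 1354 [ 0.51242309 -0.12694603  0.26722063] [ 0.50608209 -0.13568001  0.26205174] [ 0.52014878 -0.12091613  0.27011575]
[ 0.51270627 -0.12729615  0.26750749] 1609
```

>>> move_arm --commands '[[[4,-0.34,0,0.02],[4,0,0,0],[4,0,0,0],[4,0,0,0],[2.5,0,0,0],[1.5,0,0,0],[1.4,0,0,0],[0,0,0,0]]]'

```text
clock: 2.35
tool_pos: [0.514, -0.0055, 0.0108]
orientation: [74.5, 89.8, -161.6]
force: [-0.5, 0.8, 0.8]
opening: 0.0878
```

>>> move_arm --commands '[[[0,0,0,0],[0,0,0,0],[0,0,0,0],[0,0,0,0],[0,0,0,0],[0,0,0,0],[0,0,0,0],[0,0,0,0]]]' --jaw 3

```text
clock: 3.15
tool_pos: [0.5158, -0.0049, 0.0133]
orientation: [-112.5, 89.9, 11.4]
force: [-0.9, 0.5, 6.1]
opening: 0.0617
```

>>> move_arm --commands '[[[-1,0,0,0],[-2,0,0,0],[-3,0,0,0],[-3,0,0,0],[0,0,0,0]]]'

```text
clock: 3.65
tool_pos: [0.5176, -0.0045, 0.1069]
orientation: [-109.4, 89.6, 14.5]
force: [0.7, 0.1, -2.0]
opening: 0.0618
```

```bash
python3 - <<'E'
from h import *
plan([.4065,.380,.1],108)
E
```

```text
tcp [517.6  -4.5 106.9] zang 123.9 shift cm [  0.68 -12.21  38.11] spin rad 0.277 deg -15.9
```

>>> move_arm --commands '[[[0,-0.7,2.1,0],[0,-1.4,4.3,0],[0,-1.5,4.6,0],[0,-1.5,4.6,0],[0,-1.5,4.6,0],[0,-1.5,4.6,0],[0,-1.5,4.6,0],[0,-1.5,4.6,0]]]'

```text
clock: 4.45
tool_pos: [0.4167, 0.3406, 0.1024]
orientation: [90.4, 90.0, -145.7]
force: [0.5, -0.5, -2.3]
opening: 0.0617
```

>>> move_arm --commands '[[[0,-0.7,2.6,0],[0,-0.4,1.5,0],[0,0,0,0.09],[0,0,0,0.09],[0,0,0,0.09],[0,0,0,0],[0,0,0,0]]]'

```text
clock: 5.15
tool_pos: [0.4043, 0.3786, 0.1024]
orientation: [122.5, 90.0, -129.0]
force: [0.9, 0.5, -2.0]
opening: 0.062
```

```bash
python3 - <<'E'
from h import *
plan([.4065,.380,.02],108)
grab('side','d2')
a=cv2.imread('pics/d2.png')[90:330,120:440]
cv2.imwrite('pics/d2c.png',cv2.resize(a,None,fx=2.3,fy=2.3,interpolation=cv2.INTER_CUBIC))
E
```

```text
tcp [404.3 378.6 102.4] zang 108.5 shift cm [ 8.24 -0.26  0.07] spin rad 0.009 deg -0.5
```

View pics/d2c.png

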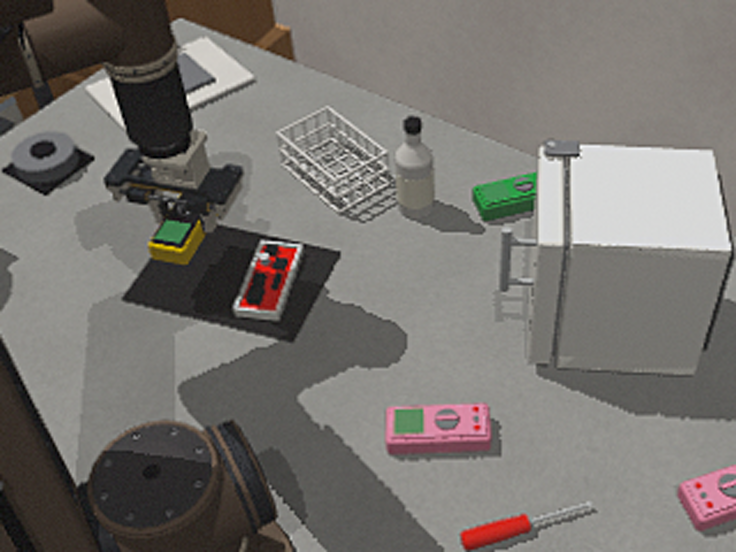

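The side view shows the meter held level above the mat, beyond the board, and nothing else disturbed. Lowering it.

>>> move_arm --commands '[[[2.5,0,0,0],[2.5,0,0,0],[1.5,0,0,0],[0.8,0,0,0],[0.5,0,0,0],[0.3,0,0,0],[0,0,0,0],[0,0,0,0]]]'

```text
clock: 6.0
tool_pos: [0.4046, 0.3797, 0.0222]
orientation: [-50.5, 89.9, 57.9]
force: [0.2, -0.7, -3.1]
opening: 0.0618
```

>>> move_arm --commands '[[[0.3,0,0,0],[0.1,0,0,0],[0,0,0,0],[0,0,0,0]]]'

```text
clock: 6.4
tool_pos: [0.4044, 0.3793, 0.0176]
orientation: [-64.3, 90.0, 44.1]
force: [0.2, -0.2, -1.2]
opening: 0.0618
```

>>> move_arm --commands '[[[0,0,0,0],[0,0,0,0],[0,0,0,0],[0,0,0,0],[0,0,0,0],[0,0,0,0]]]' --jaw 8.7

```text
clock: 7.0
tool_pos: [0.4044, 0.3794, 0.0176]
orientation: [-39.5, 90.0, 68.9]
force: [0.4, 1.4, -0.3]
opening: 0.0869
```

>>> move_arm --commands '[[[-2,0,0,0],[-4,0,0,0],[-4.5,0,0,0],[-4.5,0,0,0],[-4.5,0,0,0],[-4.5,0,0,0],[-4.5,0,0,0],[-4,0,0,0]]]'

```text
clock: 7.8
tool_pos: [0.4043, 0.3791, 0.3453]
orientation: [-50.3, 89.9, 58.0]
force: [0.3, 1.5, -0.2]
opening: 0.0872
```

```bash
python3 - <<'E'
from h import *
p,P=grab('wrist','w3'); z=P[...,2]; hsv=cv2.cvtColor(p,cv2.COLOR_RGB2HSV)
m=(z>.025)&(z<.06)&(np.hypot(P[...,0]-.405,P[...,1]-.38)<.085); q=P[m]; print(cv2.minAreaRect((q[:,:2]*1000).astype(np.float32)),np.percentile(q[:,2],[2,50,98]))
A=np.c_[q[:,:2],np.ones(len(q))]; print('tilt',np.linalg.lstsq(A,q[:,2],rcond=None)[0])
plan([.513,-.128,.33],208)
E
```

```text
((404.7500915527344, 379.541259765625), (144.95730590820312, 61.90382766723633), 18.129898071289062) [0.03334582 0.0423873  0.04845779]
tilt [0.00564303 0.00090516 0.03901362]
tcp [406.3 380.4 352.3] zang 108.4 shift cm [  1.92   5.95 -51.62] spin rad 1.403 deg -80.4
```

The meter lies flat on the mat at (405,380) mm, angle 18°, matching the mat (mat x about -2 mm, y about +60 mm). Next, the handle.

>>> move_arm --commands '[[[0,0.3,-2.5,0],[0,0.5,-4.5,0],[0,0.5,-4.6,0],[0,0.5,-4.6,0],[0,0.5,-4.6,0],[0,0.6,-4.6,0],[0,0.6,-4.6,0],[0,0.5,-4.6,0]]]' --jaw 5

```text
clock: 8.65
tool_pos: [0.4752, 0.0365, 0.3426]
orientation: [-72.9, 90.0, 35.5]
force: [1.1, -0.4, 0.1]
opening: 0.05
```

>>> move_arm --commands '[[[0,0.5,-4.6,0],[0,0.5,-4.6,0],[0,0.5,-4.6,0],[0,0.2,-2,0],[0,0,0,-0.14],[0,0,0,-0.14],[0,0,0,-0.14],[0,0,0,-0.14]]]'

```text
clock: 9.45
tool_pos: [0.509, -0.1172, 0.3422]
orientation: [31.2, 90.0, 171.9]
force: [0.1, -0.1, -0.1]
opening: 0.05
```

>>> move_arm --commands '[[[0,0,0,-0.14],[0,0,0,-0.14],[0,0,0,-0.14],[0,0,0,-0.14],[0,0,0,-0.14],[0,0,0,-0.14],[0,0,0,-0.14],[0,0,0,-0.14]]]'

```text
clock: 10.25
tool_pos: [0.509, -0.1169, 0.3422]
orientation: [-41.8, 90.0, 163.1]
force: [-0.2, -0.4, 0.1]
opening: 0.05
```

```bash
python3 - <<'E'
from h import *
plan([.513,-.128,.254],208); print(get_obs()['joint_pos'])
p,P=grab('wrist','w4'); z=P[...,2]
m=(z>.262)&(z<.275)&(np.hypot(P[...,0]-.513,P[...,1]+.128)<.03); q=P[m]; print(len(q)); 
if len(q): print(q.mean(0),q.min(0),q.max(0))
p,P=grab('scene','s4'); z=P[...,2]
m=(z>.262)&(z<.275)&(np.hypot(P[...,0]-.513,P[...,1]+.128)<.02); q=P[m]; print(len(q), np.median(q,0))
E
```

```text
tcp [ 509.  -116.9  342.2] zang -155.0 shift cm [8.82 1.17 0.1 ] spin rad -0.053 deg 3.0
[ 8.60029973e+00  2.77833947e+00 -7.08389918e+00 -8.13516326e-03
 -8.01545787e+01  1.63641465e+01]
236
[ 0.51399967 -0.12911795  0.26788067] [ 0.50704457 -0.13534864  0.26200103] [ 0.52060362 -0.12185635  0.26967243]
25 [ 0.5164518  -0.1271399   0.26799231]
```

View pics/w4.png

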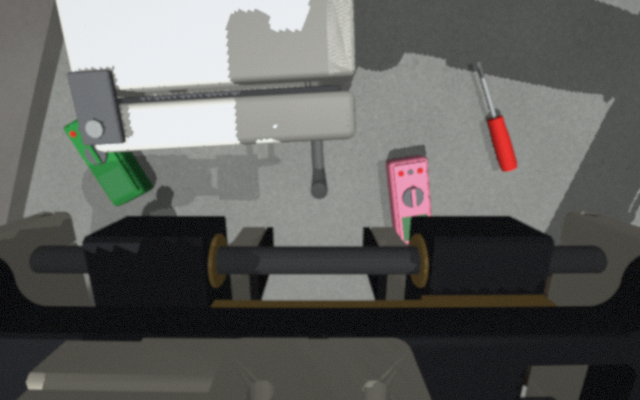

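The wrist view shows the handle top at (319,188), between the fingers' lanes, and the hinge pin on the strap at (94,127). I'll measure the pin and the door angle.

```bash
python3 - <<'E'
from h import *
p,P=cloud('w4'); z=P[...,2]
q=P[122:133,89:100].reshape(-1,3); pin=np.nanmedian(q,0); print('pin',pin)
h=np.array([.5138,-.1286]); v=pin[:2]-h; print('r',np.hypot(*v),'ang',np.degrees(np.arctan2(v[1],v[0])),'expected rel', np.degrees(np.arctan2(57.5,-155)))
# door front top edge & top surface points
m=(z>.268)&(z<.282); m[:, :0]=0
q=P[m]; print(len(q))
r=cv2.minAreaRect((q[:,:2]*1000).astype(np.float32)); print(r)
front=[]
for u in range(150,350,10):
    c=np.where(m[:200,u])[0]
    if len(c): front.append(P[c.max(),u,:2])
front=np.array(front); k=np.polyfit(front[:,0],front[:,1],1); print('front edge angle',np.degrees(np.arctan(k[0])), front[[0,-1]])
E
```

```text
pin [ 0.67719779 -0.10795126  0.28843398]
r 0.1646973230816968 ang 7.202347092335413 expected rel 159.64677085193117
35210
((608.0724487304688, -154.81329345703125), (204.3429718017578, 138.1582489013672), 24.70223045349121)
front edge angle 22.817475513726336 [[ 0.64543429 -0.1041616 ]
 [ 0.51621031 -0.17248573]]
```

>>> move_arm --commands '[[[0,1.26,0.05,0],[0,0,0,-0.045],[2.5,0,0,0],[2.5,0,0,0],[2,0,0,0],[1,0,0,0],[0.7,0,0,0],[0,0,0,0]]]'

```text
clock: 11.15
tool_pos: [0.514, -0.1288, 0.2552]
orientation: [-17.1, 90.0, -170.0]
force: [0.1, -0.4, -0.1]
opening: 0.0499
```

>>> move_arm --commands '[[[0,0,0,0],[0,0,0,0],[0,0,0,0],[0,0,0,0],[0,0,0,0],[0,0,0,0],[0,0,0,0]]]' --jaw 0.8

```text
clock: 11.85
tool_pos: [0.5137, -0.1287, 0.2558]
orientation: [-2.5, 90.0, -155.3]
force: [-3.4, 0.7, 3.1]
opening: 0.0128
```

```bash
python3 - <<'E'
from h import *
plan([.5138,-.1286,.255],207.5)
# tool-frame row for rotating about hinge by -3 deg
T=toolT(); c=np.array([.677,-.108]); p=T[:2,3]
a=np.radians(-3); M=np.array([[np.cos(a),-np.sin(a)],[np.sin(a),np.cos(a)]])
d=np.r_[c+M@(p-c)-p,0]; print('row',T[:3,:3].T@d*100, 'r',np.hypot(*(p-c)))
E
```

```text
tcp [ 513.7 -128.7  255.8] zang -152.8 shift cm [ 0.08 -0.   -0.02] spin rad -0.005 deg 0.3
row [-1.47140223e-04 -8.02055325e-01 -3.15715354e-01] r 0.16464036539670635
```

>>> move_arm --commands '[[[0,-0.268,-0.102,0.0175],[0,-0.268,-0.102,0.0175],[0,-0.536,-0.206,0.0349],[0,-0.536,-0.206,0.0349],[0,-0.536,-0.206,0.0349],[0,-0.536,-0.206,0.0349],[0,-0.536,-0.206,0.0349],[0,-0.536,-0.206,0.0349]]]'

```text
clock: 12.65
tool_pos: [0.5133, -0.0883, 0.2557]
orientation: [9.2, 90.0, -157.7]
force: [-5.0, -0.8, 4.1]
opening: 0.0128
```

```bash
cat >> h.py <<'E'
def door():
    o=get_obs(); T=toolT(); v=T[:2,3]-[.677,-.108]
    print('r',np.hypot(*v),'angle',187.2-np.degrees(np.arctan2(v[1],v[0]))%360,'zang',np.degrees(np.arctan2(T[1,2],T[0,2]))%360,'z',T[2,3],'F',o['force'],'M',o['moment'],'op',o['opening'])
E
python3 -c "from h import *; door()"
```

```text
r 0.1648362703704426 angle 14.063153304053742 zang 193.07772679957415 z 0.25574503466600296 F [-4.98699885 -0.75611637  4.11085441] M [-0.47604496  1.61987559 -0.01417885] op 0.012830292106303473
```

>>> move_arm --commands '[[[0,-0.536,-0.206,0.0349],[0,-0.536,-0.206,0.0349],[0,-0.536,-0.206,0.0349],[0,-0.536,-0.206,0.0349],[0,-0.536,-0.206,0.0349],[0,-0.536,-0.206,0.0349],[0,-0.536,-0.206,0.0349],[0,-0.536,-0.206,0.0349]]]'

```text
clock: 13.45
tool_pos: [0.5249, -0.0437, 0.2558]
orientation: [-9.0, 89.9, 168.1]
force: [-3.9, 0.9, 4.2]
opening: 0.0127
```

```bash
python3 -c "
from h import *
door(); grab('side','d5'); a=cv2.imread('pics/d5.png')[110:310,180:460]; cv2.imwrite('pics/d5c.png',cv2.resize(a,None,fx=2.5,fy=2.5))"
```

```text
r 0.1651029650327031 angle 30.1080645615109 zang 177.0858210825465 z 0.2557523988766069 F [-3.88614169  0.88556797  4.22024707] M [ 0.12966562  1.93523008 -0.02094718] op 0.012687950524712594
```

View pics/d5c.png

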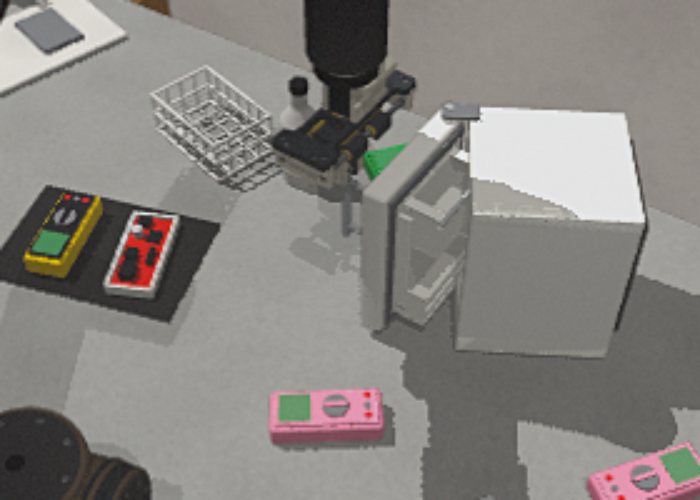

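The door follows the handle at about 30° open and the shelf inside is visible. The meter lies flat on the mat beside the board, display up. Continuing the swing.

>>> move_arm --commands '[[[0,-0.536,-0.206,0.0349],[0,-0.536,-0.206,0.0349],[0,-0.536,-0.206,0.0349],[0,-0.536,-0.206,0.0349],[0,-0.536,-0.206,0.0349],[0,-0.536,-0.206,0.0349],[0,-0.536,-0.206,0.0349],[0,-0.536,-0.206,0.0349]]]'

```text
clock: 14.3
tool_pos: [0.5485, -0.0039, 0.2557]
orientation: [-32.5, 89.9, 128.6]
force: [-4.9, 1.8, 5.7]
opening: 0.0127
```

>>> move_arm --commands '[[[0,-0.536,-0.206,0.0349],[0,-0.536,-0.206,0.0349],[0,-0.536,-0.206,0.0349],[0,-0.536,-0.206,0.0349],[0,-0.536,-0.206,0.0349],[0,-0.536,-0.206,0.0349],[0,-0.536,-0.206,0.0349],[0,-0.536,-0.206,0.0349]]]'

```text
clock: 15.1
tool_pos: [0.5822, 0.0279, 0.2558]
orientation: [-53.1, 89.9, 92.0]
force: [-5.9, 3.5, 4.6]
opening: 0.0126
```

>>> move_arm --commands '[[[0,-0.536,-0.206,0.0349],[0,-0.536,-0.206,0.0349],[0,-0.536,-0.206,0.0349],[0,-0.536,-0.206,0.0349],[0,-0.536,-0.206,0.0349],[0,-0.536,-0.206,0.0349],[0,-0.536,-0.206,0.0349],[0,-0.536,-0.206,0.0349]]]'

```text
clock: 15.9
tool_pos: [0.6234, 0.0491, 0.2558]
orientation: [-58.7, 89.9, 70.4]
force: [-2.6, 4.2, 3.7]
opening: 0.0128
```

```bash
python3 -c "
from h import *
door()"
```

```text
r 0.16597394720060124 angle 78.35177797311322 zang 129.12533717651428 z 0.25578345616413173 F [-2.57045259  4.22591956  3.74549275] M [ 1.28900560e+00  1.08317056e+00 -4.50147004e-04] op 0.012843716068205523
```

6 more rows, then let go.

>>> move_arm --commands '[[[0,-0.536,-0.206,0.0349],[0,-0.536,-0.206,0.0349],[0,-0.536,-0.206,0.0349],[0,-0.536,-0.206,0.0349],[0,-0.4,-0.155,0.026],[0,-0.268,-0.102,0.0175],[0,0,0,0],[0,0,0,0]]]'

```text
clock: 16.7
tool_pos: [0.6534, 0.0564, 0.2558]
orientation: [-74.7, 89.8, 44.0]
force: [0.2, 5.6, 3.1]
opening: 0.0126
```

>>> move_arm --commands '[[[0,0,0,0],[0,0,0,0],[0,0,0,0],[0,0,0,0],[0,0,0,0]]]' --jaw 5

```text
clock: 17.2
tool_pos: [0.6523, 0.0544, 0.2554]
orientation: [96.8, 90.0, -144.5]
force: [-0.4, -0.1, 0.0]
opening: 0.0464
```

>>> move_arm --commands '[[[-1,0,0,0],[-2.5,0,0,0],[-4,0,0,0],[-4,0,0,0],[-3,0,0,0],[0,0,0,0],[0,0,0,0]]]'

```text
clock: 17.9
tool_pos: [0.6524, 0.0546, 0.4018]
orientation: [-92.8, 89.9, 25.9]
force: [-0.8, 0.5, -1.0]
opening: 0.0502
```

```bash
python3 - <<'E'
from h import *
door()
p,P=grab('wrist','w6'); z=P[...,2]
m=(z>.262)&(z<.272)&(np.hypot(P[...,0]-.655,P[...,1]-.057)<.025); q=P[m]; print('handle',len(q), (q.min(0)+q.max(0))/2 if len(q) else '')
E
```

```text
r 0.1644294445281254 angle 88.6051043885547 zang 118.7255145686118 z 0.4017920870209961 F [-0.75419786  0.49130472 -0.98268295] M [ 0.05385926 -0.10093908 -0.01743496] op 0.05018765495265483
handle 154 [0.65324156 0.0563528  0.26615483]
```

View pics/w6.png

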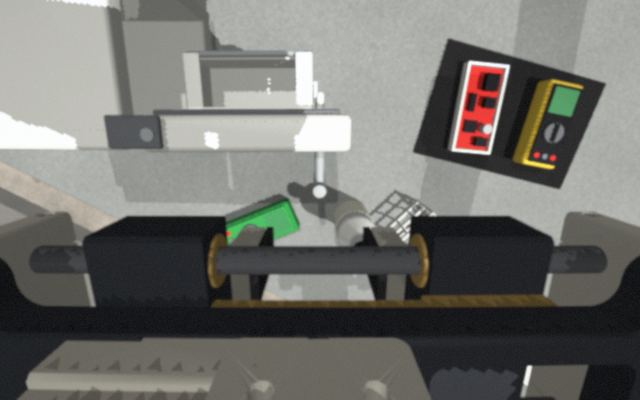

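The wrist view shows the door open at about a right angle, the shelf's two end ledges at (193,80) on the hinge side and (305,80) on the handle side, and the meter and board on the mat. Measuring the ledges.

```bash
cat >> h.py <<'E'
def shelf(P,th):
    """door_leaf coords of points, door angle th deg"""
    a=np.radians(-62.45-th); x=np.array([np.cos(a),np.sin(a)]); y=np.array([-x[1],x[0]])
    d=P[...,:2]-[.677,-.108]; return np.stack([d@x,d@y,P[...,2]],-1),x,y
E
python3 - <<'E'
from h import *
p,P=cloud('w6')
h=np.array([.6532,.0564])-[.677,-.108]; th=187.2-np.degrees(np.arctan2(h[1],h[0])); print('theta',th)
L,x,y=shelf(P,th)
for n,y0 in(('hinge',-.030),('handle',-.140)):
    m=(abs(L[...,1]-y0)<.007)&(abs(L[...,0]-.049)<.022)&(L[...,2]>.2)
    q=L[m]; k=np.median(q[:,2]); top=q[q[:,2]>k-.006]
    w=np.array([.677,-.108])+.049*x+y0*y
    print(n,len(q),'z',np.percentile(q[:,2],[5,50,95]),'world',w)
m=(L[...,2]>.225)&(L[...,2]<.265)&(L[...,0]>.03)&(L[...,0]<.09)&(L[...,1]<.0)&(L[...,1]>-.17)
q=L[m]; print(np.percentile(q,[1,99],axis=0))
for yy in np.arange(-.155,-.01,.005):
    s=q[abs(q[:,1]-yy)<.0025]; print(round(yy,3),len(s),np.round(np.median(s[:,2]),4) if len(s) else '', np.round(s[:,0].max(),3) if len(s) else '',end=' | ')
plan([*(np.array([.677,-.108])+.049*x-.140*y),.30],207.5-th); 
E
```

```text
theta 88.96258403480037
hinge 779 z [0.20302752 0.24604038 0.24740377] world [ 0.61961871 -0.10510381]
handle 680 z [0.24396943 0.24522975 0.24647479] world [ 0.56698382 -0.00851412]
[[ 0.0302283  -0.15792854  0.22846302]
 [ 0.07861646 -0.01515117  0.24756328]]
-0.155 48 0.2347 0.04 | -0.15 50 0.2448 0.076 | -0.145 258 0.245 0.079 | -0.14 260 0.2453 0.079 | -0.135 258 0.2452 0.079 | -0.13 57 0.2403 0.079 | -0.125 50 0.2393 0.079 | -0.12 50 0.2389 0.079 | -0.115 50 0.2392 0.079 | -0.11 52 0.2391 0.079 | -0.105 47 0.2392 0.079 | -0.1 44 0.2391 0.078 | -0.095 48 0.2391 0.078 | -0.09 46 0.2397 0.078 | -0.085 44 0.2399 0.078 | -0.08 46 0.2396 0.078 | -0.075 48 0.2397 0.078 | -0.07 47 0.2401 0.078 | -0.065 49 0.2398 0.078 | -0.06 51 0.2398 0.078 | -0.055 49 0.2398 0.078 | -0.05 50 0.2399 0.078 | -0.045 54 0.2399 0.078 | -0.04 148 0.2446 0.078 | -0.035 270 0.2461 0.078 | -0.03 258 0.2462 0.078 | -0.025 237 0.2462 0.078 | -0.02 9 0.2452 0.075 | -0.015 52 0.2348 0.04 | tcp [652.1  54.6 400.5] zang 118.7 shift cm [10.05 10.5  -1.45] spin rad 0.003 deg -0.2
```

Both ledges read about 10–11 mm above home (0.245 and 0.246 against 0.235). I'll close the jaws, move over the handle-side ledge and turn the jaws to lie along the ledge.

>>> move_arm --commands '[[[0,3.5,-0.5,0],[0,3.5,-0.5,0],[0,3.5,-0.45,0],[0,0,0,-0.14],[0,0,0,-0.14],[0,0,0,-0.14],[0,0,0,-0.14],[0,0,0,-0.14]]]' --jaw 0

```text
clock: 18.75
tool_pos: [0.5667, -0.0087, 0.3993]
orientation: [33.0, 89.9, -167.8]
force: [0.3, -0.2, 0.7]
opening: 0.0004
```

>>> move_arm --commands '[[[0,0,0,-0.14],[0,0,0,-0.14],[0,0,0,-0.14],[0,0,0,-0.14],[0,0,0,-0.14],[0,0,0,-0.14],[0,0,0,-0.031],[0,0,0,0]]]'

```text
clock: 19.55
tool_pos: [0.5668, -0.0087, 0.3993]
orientation: [-17.1, 89.9, -168.3]
force: [0.1, 0.4, -0.0]
opening: 0.0002
```

```bash
python3 - <<'E'
from h import *
plan([.567,-.0085,.247],208.6)
p,P=grab('wrist','w7')
E
```

```text
tcp [566.8  -8.7 399.3] zang -151.2 shift cm [15.23  0.   -0.06] spin rad 0.003 deg -0.2
```

View pics/w7.png

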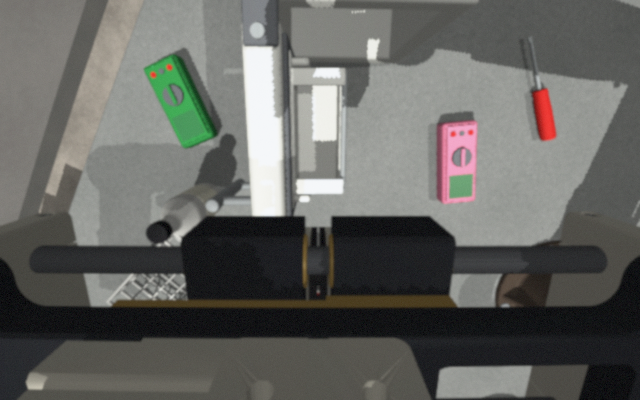

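The wrist view shows both ledges in line with the fingers' column, at (320,186) and (320,75). Going down.

>>> move_arm --commands '[[[3,0,0,0],[4,0,0,0],[4,0,0,0],[2,0,0,0],[1,0,0,0],[0.5,0,0,0],[0.3,0,0,0],[0,0,0,0]]]'

```text
clock: 20.4
tool_pos: [0.5677, -0.0085, 0.2533]
orientation: [162.2, 89.9, 10.9]
force: [-0.1, -0.3, 0.4]
opening: 0.0003
```

>>> move_arm --commands '[[[0.2,0,0,0],[0.2,0,0,0],[0.2,0,0,0],[0.1,0,0,0],[0,0,0,0]]]'

```text
clock: 20.9
tool_pos: [0.5672, -0.0086, 0.2455]
orientation: [-2.1, 90.0, -153.3]
force: [-0.1, -0.3, -0.3]
opening: 0.0004
```

>>> move_arm --commands '[[[0.15,0,0,0],[0.15,0,0,0],[0.15,0,0,0],[0.15,0,0,0],[0,0,0,0]]]'

```text
clock: 21.4
tool_pos: [0.5672, -0.0076, 0.2406]
orientation: [-149.6, 89.9, 59.2]
force: [-4.1, 4.3, 7.2]
opening: 0.0003
```

>>> move_arm --commands '[[[0.1,0,0,0],[0.1,0,0,0],[0.1,0,0,0],[0,0,0,0]]]'

```text
clock: 21.8
tool_pos: [0.5671, -0.0074, 0.2376]
orientation: [-141.8, 89.9, 67.0]
force: [-4.9, 5.3, 7.8]
opening: 0.0006
```

>>> move_arm --commands '[[[0.1,0,0,0],[0.1,0,0,0],[0.1,0,0,0],[0,0,0,0]]]'

```text
clock: 22.2
tool_pos: [0.5672, -0.0074, 0.235]
orientation: [-151.3, 89.9, 57.5]
force: [-6.5, 7.7, 11.2]
opening: 0.0005
```

>>> move_arm --commands '[[[0.1,0,0,0],[0.1,0,0,0],[0,0,0,0]]]'

```text
clock: 22.5
tool_pos: [0.5673, -0.007, 0.2338]
orientation: [-158.9, 89.8, 49.9]
force: [-8.6, 9.0, 16.2]
opening: 0.0002
```

>>> move_arm --commands '[[[0.1,0,0,0],[0.1,0,0,0],[0,0,0,0]]]'

```text
clock: 22.8
tool_pos: [0.5675, -0.0069, 0.2326]
orientation: [-167.9, 89.8, 40.9]
force: [-10.9, 10.9, 20.7]
opening: 0.0001
```

>>> move_arm --commands '[[[-0.5,0,0,0],[-1,0,0,0],[-2,0,0,0],[0,0,0,0]]]'

```text
clock: 23.2
tool_pos: [0.5688, -0.0088, 0.2675]
orientation: [151.7, 89.8, 0.5]
force: [-0.4, -0.3, 0.2]
opening: 0.0006
```

```bash
python3 - <<'E'
from h import *
plan([.6196,-.1051,.248],208.6)
E
```

```text
tcp [568.8  -8.8 267.5] zang -151.2 shift cm [ 1.97 10.89  0.18] spin rad 0.003 deg -0.2
```

>>> move_arm --commands '[[[0,3,0,0],[0,4,0,0],[0,3,0.1,0],[0,0.9,0.08,0],[1,0,0,0],[0.5,0,0,0],[0.3,0,0,0],[0,0,0,0]]]'

```text
clock: 24.0
tool_pos: [0.6176, -0.1042, 0.2461]
orientation: [-27.2, 90.0, -178.4]
force: [0.7, -0.0, 0.7]
opening: 0.0002
```

>>> move_arm --commands '[[[0.15,0,0,0],[0.15,0,0,0],[0.15,0,0,0],[0.15,0,0,0],[0.1,0,0,0],[0,0,0,0]]]'

```text
clock: 24.6
tool_pos: [0.6189, -0.1056, 0.2413]
orientation: [128.4, 89.8, -22.9]
force: [-1.4, -1.6, 4.9]
opening: 0.0004
```

>>> move_arm --commands '[[[0.1,0,0,0],[0.1,0,0,0],[0.1,0,0,0],[0.1,0,0,0],[0,0,0,0]]]'

```text
clock: 25.1
tool_pos: [0.6194, -0.106, 0.2378]
orientation: [128.0, 89.7, -23.2]
force: [0.9, -4.5, 6.8]
opening: 0.0008
```

>>> move_arm --commands '[[[0.1,0,0,0],[0.1,0,0,0],[0.1,0,0,0],[0,0,0,0]]]'

```text
clock: 25.5
tool_pos: [0.6198, -0.1061, 0.235]
orientation: [129.8, 89.7, -21.4]
force: [1.2, -4.2, 6.7]
opening: 0.0003
```

>>> move_arm --commands '[[[0.1,0,0,0],[0.1,0,0,0],[0.1,0,0,0],[0,0,0,0]]]'

```text
clock: 25.9
tool_pos: [0.6201, -0.1061, 0.2344]
orientation: [132.1, 89.6, -19.1]
force: [-2.8, -2.2, 19.8]
opening: 0.0004
```

>>> move_arm --commands '[[[0.1,0,0,0],[0.1,0,0,0],[0,0,0,0]]]'

```text
clock: 26.2
tool_pos: [0.6203, -0.1062, 0.2341]
orientation: [133.3, 89.5, -17.9]
force: [-6.1, -1.1, 27.4]
opening: 0.0007
```

A clear hard stop here. Lifting off and measuring the ledges.

>>> move_arm --commands '[[[-0.5,0,0,0],[-1,0,0,0],[-4,0,0,0],[-4,0,0,0],[-4,0,0,0],[-2,0,0,0],[0,-4,0,0],[0,0,0,0]]]'

```text
clock: 27.0
tool_pos: [0.5979, -0.0677, 0.3839]
orientation: [-170.6, 89.9, 38.3]
force: [-0.1, -0.2, 0.5]
opening: 0.0005
```

>>> move_arm --commands '[[[0,-4,0,0],[0,-4,0,0],[0,0,0,0],[0,0,0,0]]]'

```text
clock: 27.4
tool_pos: [0.5601, 0.0009, 0.3829]
orientation: [173.1, 90.0, 22.0]
force: [-0.2, 0.0, 0.1]
opening: 0.0004
```

```bash
cat >> h.py <<'E'
def ledges(f,th=89.):
    p,P=grab('wrist',f)
    L,x,y=shelf(P,th)
    m=(L[...,2]>.21)&(L[...,2]<.262)&(L[...,0]>.03)&(L[...,0]<.075)&(L[...,1]<-.01)&(L[...,1]>-.16); q=L[m]
    for yy in np.arange(-.150,-.01,.005):
        s=q[abs(q[:,1]-yy)<.0025]
        if len(s)>100: print(round(yy,3),len(s),np.round(np.percentile(s[:,2],[10,50,90]),4),end=' | ')
    m=(P[...,2]>.27)&(P[...,2]<.279)&(L[...,0]>-.03)&(L[...,0]<.03)&(L[...,1]<-.03)&(L[...,1]>-.20); r=L[m]
    if len(r): print('\ndoor top z',np.median(r[:,2]),cv2.minAreaRect((r[:,:2]*1000).astype(np.float32)))
E
python3 - <<'E'
from h import *
ledges('w8'); plan([.567,-.0085,.247],208.6)
E
```

```text
-0.15 105 [0.2319 0.233  0.234 ] | -0.145 186 [0.2321 0.2331 0.234 ] | -0.14 192 [0.2322 0.2333 0.2343] | -0.135 177 [0.2298 0.2331 0.2341] | -0.04 159 [0.2295 0.2344 0.2353] | -0.035 280 [0.234  0.2349 0.2358] | -0.03 252 [0.2339 0.2349 0.2358] | -0.025 204 [0.2339 0.2349 0.2359] | 
door top z 0.2751008348522487 ((-2.0492353439331055, -100.47897338867188), (141.11572265625, 35.005558013916016), 89.31537628173828)
tcp [5.604e+02 3.000e-01 3.826e+02] zang -151.2 shift cm [13.56  1.09 -0.15] spin rad 0.004 deg -0.2
```

Both ledges now read 0.233–0.235, which is home. I'll press the handle side once more to confirm a hard stop there too.

>>> move_arm --commands '[[[0,1.0,-0.15,0],[3,0,0,0],[4,0,0,0],[3.5,0,0,0],[2,0,0,0],[0.8,0,0,0],[0.5,0,0,0],[0,0,0,0]]]'

```text
clock: 28.25
tool_pos: [0.5671, -0.0085, 0.2447]
orientation: [78.8, 90.0, -72.5]
force: [-0.4, -0.5, 0.6]
opening: 0.0004
```

>>> move_arm --commands '[[[0.3,0,0,0],[0.2,0,0,0],[0.2,0,0,0],[0.2,0,0,0],[0,0,0,0]]]'

```text
clock: 28.75
tool_pos: [0.5664, -0.0078, 0.2354]
orientation: [-23.1, 90.0, -174.4]
force: [-0.6, -0.4, -1.1]
opening: 0.0002
```

>>> move_arm --commands '[[[0.1,0,0,0],[0.1,0,0,0],[0.1,0,0,0],[0.1,0,0,0],[0,0,0,0]]]'

```text
clock: 29.25
tool_pos: [0.567, -0.0077, 0.233]
orientation: [158.4, 89.9, 7.2]
force: [-2.9, 1.1, 8.8]
opening: 0.0005
```

>>> move_arm --commands '[[[0.1,0,0,0],[0.1,0,0,0],[0,0,0,0]]]'

```text
clock: 29.55
tool_pos: [0.5673, -0.0074, 0.2323]
orientation: [161.7, 89.8, 10.5]
force: [-6.1, 3.9, 15.4]
opening: 0.0008
```

>>> move_arm --commands '[[[0.1,0,0,0],[0.1,0,0,0],[0.1,0,0,0],[0,0,0,0]]]'

```text
clock: 29.95
tool_pos: [0.5675, -0.0069, 0.2304]
orientation: [167.5, 89.7, 16.3]
force: [-9.8, 7.0, 23.7]
opening: 0.0002
```

>>> move_arm --commands '[[[-0.5,0,0,0],[-1,0,0,0],[-4,0,0,0],[-4,0,0,0],[-4,0,0,0],[-2,0,0,0],[0,0,0,0],[0,0,0,0]]]'

```text
clock: 30.75
tool_pos: [0.5665, -0.0078, 0.3816]
orientation: [-142.1, 90.0, 66.7]
force: [-0.2, 0.8, -1.0]
opening: -0.0002
```

```bash
python3 - <<'E'
from h import *
ledges('w9'); grab('scene','s9'); grab('side','d9')
a=cv2.imread('pics/s9.png')[120:360,150:560]; b=cv2.imread('pics/d9.png')[110:310,160:460]
a=cv2.resize(a,(510,300)); b=cv2.resize(b,(450,300)); b=cv2.copyMakeBorder(b,0,0,0,60,0); cv2.imwrite('pics/f9.png',np.vstack([a,b]))
E
```

```text
-0.15 112 [0.2321 0.2328 0.2337] | -0.145 178 [0.2321 0.2331 0.2341] | -0.14 208 [0.2322 0.2331 0.2339] | -0.135 163 [0.2287 0.2329 0.234 ] | -0.04 171 [0.2295 0.2346 0.2358] | -0.035 245 [0.234  0.2349 0.2359] | -0.03 277 [0.234  0.2349 0.2358] | -0.025 171 [0.2338 0.2347 0.2359] | 
door top z 0.2751012964964522 ((-2.2937211990356445, -95.12873077392578), (130.27850341796875, 34.82107162475586), 89.42617797851562)
```

View pics/f9.png

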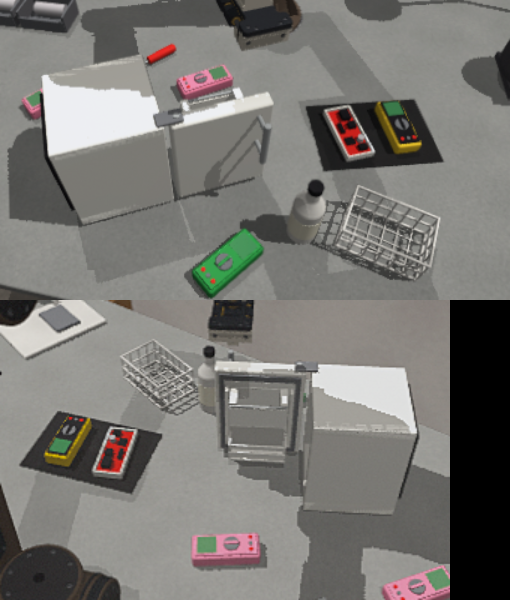

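The last views show the door open at about a right angle and the shelf level inside it. The meter is on the mat beside the board, and everything else looks undisturbed. The ledges differ by 1.8 mm, so I compare that with the door's top edge, which is known to be level.

```bash
python3 - <<'E'
from h import *
p,P=cloud('w9'); L,x,y=shelf(P,89.)
for yy in np.arange(-.165,-.01,.015):
    m=(abs(L[...,1]-yy)<.006)&(abs(L[...,0])<.014)&(L[...,2]>.26)&(L[...,2]<.29)
    if m.sum()>20: print(round(yy,3),m.sum(),np.median(L[m][:,2]).round(4))
for a,b in(('s0','s9'),('d0','d9')):
    for f in(a,b):
        p,P=cloud(f); z=P[...,2]
        def c(x0,y0,r,lo,hi):
            m=(z>lo)&(z<hi)&(np.hypot(P[...,0]-x0,P[...,1]-y0)<r); return np.round(np.median(P[m][:,:2],0)*1000,1),m.sum()
        print(f,'bottle',c(.715,.158,.05,.05,.2),'basket',c(.707,.33,.12,.04,.09),'board',c(.438,.258,.06,.012,.035))
print(get_obs()['force'])
E
```

```text
-0.15 391 0.2752
-0.135 400 0.2752
-0.12 429 0.2752
-0.105 432 0.2752
-0.09 452 0.2753
-0.075 492 0.2752
-0.06 497 0.2752
-0.045 508 0.2752
-0.03 527 0.2752
-0.015 683 0.2757
s0 bottle (array([732. , 156.3]), np.int64(931)) basket (array([726. , 344.1]), np.int64(1137)) board (array([439.1, 255.9]), np.int64(699))
s9 bottle (array([731.9, 156.3]), np.int64(934)) basket (array([725.7, 344. ]), np.int64(1133)) board (array([439.8, 256. ]), np.int64(707))
d0 bottle (array([699.9, 148.7]), np.int64(438)) basket (array([705.8, 318.1]), np.int64(390)) board (array([436.4, 253.5]), np.int64(433))
d9 bottle (array([694.3, 154.2]), np.int64(336)) basket (array([707.3, 323. ]), np.int64(388)) board (array([436. , 253.8]), np.int64(436))
[ 0.20011689 -0.11517443  0.05656422]
```

```bash
python3 -c "
from h import *
print(close_job())"
```

```text
the job is handed in; nothing more can be done
None
```

The job is done and handed in, at about 31 s on the clock, with the arm clear of everything.

- **Meter:** it lies flat on the mat beside the board, display up, centred at about (405, 380) mm and turned 18°. I measured its tilt at under 0.4°. It was well clear of the door's swing.
- **Door:** I swung it open by its handle to about 89°, at roughly 20°/s, with wrist forces under 10 N, then let it go. It stayed open.
- **Shelf:** both ends were about 10–11 mm up, and I pressed both down. The hinge-side ledge now reads 234.9 mm, home being 235, and gave a clear hard stop at 27 N.
- **Shelf check that disagrees:** the handle-side ledge reads 233.1 mm, about 2 mm below nominal. It gave more softly, with the force climbing to 24 N. The door's top edge measured level at 275.2 mm in the same picture, so this is probably not a camera error. I take it as pressed firmly onto its stop rather than left high.
- **Other things:** in the scene camera's before and after pictures, the bottle, basket and board agree within 1 mm. In the side camera the bottle and basket shifted by 5–8 mm, which I put down to the open door hiding part of the bottle and the arm standing elsewhere. The look-alike meters and the screwdriver I checked only by eye, and they look undisturbed.

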